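Sort the calendar parts from the off-cuts

TASK

Sort the five pine pieces lying mixed on the bench beyond the three holders. Lay both long thin month sticks on the floor of the wide, empty bay of the wooden stick box, stand the day cube in the empty pocket of the low cube tray beside its mate, and put the two off-cuts into the grey bin with the other scraps. Set the sticks and the cube down; do not drop them.

Things in the scene. Friction and masses are not known exactly. Their poses are not given: they have to be found in the camera images.
- month_stick_1_mid (a point): First loose pine month stick for a desk calendar, a square-edged bar 13 x 104 x 23 mm standing on its narrow edge on the bench, a pencilled word on its upper edge, 30 g. Point: its centre, half-way up (11.5 mm above its underside). x: across its 13 mm width; y: along its 104 mm length; z: up. The two sticks are alike; either may lie on either side of the bay.
- month_stick_2_mid (a point): Second loose pine month stick for a desk calendar, a square-edged bar 13 x 104 x 23 mm standing on its narrow edge on the bench, a pencilled word on its upper edge, 30 g. Point: its centre, half-way up (11.5 mm above its underside). x: across its 13 mm width; y: along its 104 mm length; z: up. The two sticks are alike; either may lie on either side of the bay.
- day_cube_1_mid (a point): loose pine day cube, 49 x 53 x 47 mm (x, y, z), a half-burnt wavy figure on top, 60 g. Point: its centre, 23.5 mm above its underside. x: across the 49 mm; y: across the 53 mm; z: up. Its mate, a slightly larger cube (57 x 52 x 48 mm), is fixed in the other pocket of the cube tray.
- offcut_a_mid (a point): loose pine off-cut, the larger: a plain unmarked block 28 x 62 x 28 mm (x, y, z), 30 g. Point: its centre, 14 mm above its underside; z up.
- offcut_b_mid (a point): loose pine off-cut, the smaller and flatter: a plain unmarked block 32 x 45 x 18 mm (x, y, z), 20 g. Point: its centre, 9 mm above its underside; z up.
- stick_bay (a point): wide bay of the fixed open wooden stick box (150 x 170 x 36 mm). Point: centre of its floor, 5 mm above the bench. x: along the bay, 132 mm inside; y: across, 93 mm inside; z up. Walls rise 31 mm above this floor, the divider 28 mm. Sticks fit only along x, side by side, e.g. at y = +22 and -22 mm. The narrow bay towards -y holds fixed slats.
- cube_pocket (a point): empty pocket of the fixed low plywood cube tray (84 x 160 mm). Point: centre of its floor, 5 mm above the bench. x: 72 mm inside; y: 71 mm inside, pointing away from the other pocket, whose fixed cube has its centre 77 mm towards -y and its top 53 mm above the bench; z up. Walls rise 13 mm above this floor.
- bin_floor (a point): grey plastic off-cut bin (164 x 148 mm, fixed). Point: centre of its floor, 6 mm above the bench. x: along, 156 mm inside; y: across, 140 mm inside; z up. Walls rise 44 mm above this floor. Three fixed scraps up to 21 mm high lie at its +x end (x above +30 mm); the rest is clear, e.g. at x = -30, y = +33 and -33 mm.
Things that resemble listed ones, but are neither listed nor needed, are in the scene too. Leave any black look-alike of the part that bears offcut_b_mid alone.

How it is judged:
At the end, for the whole second after the job is handed in: Sticks on the wide bay's floor (centres within 18 mm along, 44 mm across, under 16 mm above it); cube on the floor of the empty pocket (centre within 15 mm of its middle, 18 to 28 mm above it); both off-cuts inside the bin, centres under 42 mm above its floor; all five at rest (under 0.02 m/s) (x of month_stick_1_mid in the frame of stick_bay between -0.018 and 0.018 m and y of month_stick_1_mid in the frame of stick_bay between -0.044 and 0.044 m and z of month_stick_1_mid in the frame of stick_bay between 0 and 0.016 m and x of month_stick_2_mid in the frame of stick_bay between -0.018 and 0.018 m and y of month_stick_2_mid in the frame of stick_bay between -0.044 and 0.044 m and z of month_stick_2_mid in the frame of stick_bay between 0 and 0.016 m and x of day_cube_1_mid in the frame of cube_pocket between -0.015 and 0.015 m and y of day_cube_1_mid in the frame of cube_pocket between -0.015 and 0.015 m and z of day_cube_1_mid in the frame of cube_pocket between 0.018 and 0.028 m and x of offcut_a_mid in the frame of bin_floor between -0.078 and 0.078 m and y of offcut_a_mid in the frame of bin_floor between -0.07 and 0.07 m and z of offcut_a_mid in the frame of bin_floor between 0 and 0.042 m and x of offcut_b_mid in the frame of bin_floor between -0.078 and 0.078 m and y of offcut_b_mid in the frame of bin_floor between -0.07 and 0.07 m and z of offcut_b_mid in the frame of bin_floor between 0 and 0.042 m and linear speed of each of month_stick_1, offcut_a, day_cube_1, month_stick_2, offcut_b below 0.02 m/s); the robot touches nothing.
It fails at once if month_stick_1 is dropped into its place (falls faster than 0.8 m/s there) instead of being set down (horizontal distance between month_stick_1_mid and stick_bay below 0.06 m and height (world z) of month_stick_1_mid below 0.06 m and linear speed of month_stick_1 above 0.8 m/s).
It fails at once if month_stick_2 is dropped into its place (falls faster than 0.8 m/s there) instead of being set down (horizontal distance between month_stick_2_mid and stick_bay below 0.06 m and height (world z) of month_stick_2_mid below 0.06 m and linear speed of month_stick_2 above 0.8 m/s).
It fails at once if day_cube_1 is dropped into its place (falls faster than 0.8 m/s there) instead of being set down (horizontal distance between day_cube_1_mid and cube_pocket below 0.04 m and height (world z) of day_cube_1_mid below 0.06 m and linear speed of day_cube_1 above 0.8 m/s).
It also fails if it takes over 118 s, if anything falls off the work surface, if the arm or the gripper's body presses on something with over 40 N, if the wrist force passes 120 N, or if a joint passes its speed limit or range.

ROBOT

A 6-joint arm with a two-finger parallel gripper is mounted at the origin on a cart in front of the work surface, level with it; the furniture and walls round the work are solid. World frame = base frame: x ahead of the robot, y to its left, z up, the work surface at z = 0. Lengths are in m, angles in rad, forces in N, time in s.
With the tool pointing down it reaches from about 0.35 to 0.775 m from the base axis. Payload 7.3 kg.
Tool frame: the origin (TCP) lies between the finger pads; the fingertips stand 8 mm ahead of it and the grasp point (between the pads) lies 11 mm behind it (robot.nose_length is the distance from the TCP to the fingertips, in m); z points along the fingers, y is the line along which they close (so a half turn about z gives the same grasp; the last joint's range is limited). The gripper opens to 92 mm and grips with 3 to 60 N. Pads are 19 mm wide; open, the fingers measure 130 mm over their backs; the gripper's body (75 mm by 190 mm) begins 47 mm behind the grasp point.
Start: joints at [1.084, 0.342, 1.524, -0, 1.275, -0.146], TCP at [0.175, 0.495, 0.214] pointing down, gripper open.
Joint ranges: [-2.53, 2.53], [-0.77, 2.02], [0.04, 2.7], [-1, 4.14], [0.28, 2.66], [-3.11, 3.11]. Speed limits (rad/s): [2.57, 2.57, 3.14, 3.14, 3.14, 3.14].

INTERFACE

Orientations are given as [roll, pitch, yaw] about the fixed x, y, z axes, in that order (R = Rz(yaw) Ry(pitch) Rx(roll)).
In Python, from cell import robot gives the robot as it stands. The module is installed in compiled form; this text tells all that it offers.
- The arm moves only by the shell command python3 -m jog 'ROWS' [FORCE]. ROWS is JSON, a list that holds one entry, the list of rows, each a list of 5 numbers: the gripper's target within -1 to 1 (fully open at 1, half-way at 0, shut at -1), then the shift along the tool's x, y, z in m, then the turn about the tool's z in rad. A call has 1 to 5 rows; each row is the pose to reach, as a shift and turn from the pose commanded when the call began, along the tool's axes at that moment; what a row does not reach only later rows make up. A row lasts 1/12 s, in which the tool goes at most 41.7 mm and 7.16 degrees, less where a joint would pass 70% of its speed; a pose out of reach is approached as far as the arm can. A call with a gripper value outside its range is refused whole. The fingers move at their own pace and stop on an object; FORCE is the grip in N (left out, the last holds). Time passes only in rows, so rows that repeat a pose let the fingers close. It gives the time, the measured TCP pose, the force, the opening and the grip force at its end, in the units of the state.
- robot.observe(): the state, without advancing time (a new reading comes with each control period).
- robot.read_camera(name): name is "side" or "top" or "wrist"; returns the picture (420x560x3 uint8, red, green, blue); there is no depth.
- robot.camera_model(name): a dict with "camera_matrix" (3x3 intrinsics, pixels), "dist_coeffs" ([k1, k2, p1, p2, k3] as OpenCV has them; the pictures are not rectified), "position" and "attitude" of the camera in the world; the wrist camera has in their place "mount" (4x4, takes a point from camera to tool coordinates, whose origin is the TCP and whose axes are the flange's). Camera axes: x right, y down, z forward; pixel columns grow to the right and rows downward; lengths in m; the calibration is good to about 2 mm. A picture is of the moment at which its call begins: read the wrist's pose just before it. camera_model takes no time and is no camera call.
- robot.hand_in(): hands the job in; it is judged then, once.
The state is a dict: "time": time; "qpos": joint angles; "qvel": joint speeds; "joint_efforts": joint torques, N m; "tool_pos": TCP position; "tool_rot": TCP orientation; "contact_force": force on the tool from outside, world axes, zero at the start; "torque": the same for the moment, N m; "opening": finger opening in m; "grip_force": force on a finger pad.
Only numpy, scipy, OpenCV 4.12 (cv2) and the standard library are available. Lean on these libraries where they do the work, as an engineer would, in place of code of your own. Each camera call takes 0.05 s, during which the arm holds its last target. There are 200 camera calls.

## Working session

There is one attempt and no reset: what is moved stays moved. The work goes in short steps, Python scripts to look and compute and a shell command to move; the robot and the scene stay as the last step left them, time stands still between calls to the robot, and variables do not carry over. Pictures are saved under pics/ and viewed, at most 14 in all, crops included, and the job is handed in when it is done.

```bash
mkdir -p pics
cat > h.py <<'E'
import numpy as np, cv2
from cell import robot
from scipy.spatial.transform import Rotation as R
def cam(n):
    m=robot.camera_model(n); K=np.array(m["camera_matrix"]); d=np.array(m["dist_coeffs"])
    if "mount" in m:
        s=robot.observe(); T=np.eye(4); T[:3,:3]=rot(s["tool_rot"]); T[:3,3]=s["tool_pos"]
        T=T@np.array(m["mount"]); return K,d,T[:3,:3],T[:3,3]
    return K,d,rot(m["attitude"]),np.array(m["position"])
def rot(a):
    a=np.array(a)
    return a if a.shape==(3,3) else R.from_euler("xyz",a).as_matrix()
def px(c,uv,z):
    K,d,Rm,p=c
    q=cv2.undistortPoints(np.array(uv,float).reshape(-1,1,2),K,d).reshape(-1,2)
    r=np.c_[q,np.ones(len(q))]@Rm.T
    z=np.broadcast_to(z,len(q))
    return p+r*((z-p[2])/r[:,2])[:,None]
def shot(n,f,crop=None,s=1):
    c=cam(n); im=robot.read_camera(n)[:,:,::-1]
    if crop: im=im[crop[1]:crop[3],crop[0]:crop[2]]
    cv2.imwrite(f"pics/{f}.png",cv2.resize(im,None,fx=s,fy=s,interpolation=cv2.INTER_CUBIC)); return c
E
python3 - <<'E'
from h import *
for n in("side","top","wrist"): print(n,robot.camera_model(n))
print(robot.observe())
shot("top","top0",None,1.4)
shot("side","side0",None,1.4)
E
```

```text
side {'camera_matrix': array([[526.09586598,   0.        , 272.01738256],
       [  0.        , 526.09586598, 207.4422909 ],
       [  0.        ,   0.        ,   1.        ]]), 'dist_coeffs': array([-0.0448069,  0.       ,  0.       ,  0.       ,  0.       ]), 'position': array([0.54914285, 0.88365806, 0.55974327]), 'attitude': array([-2.11410608e+00,  4.91576592e-04, -3.11173474e+00])}
top {'camera_matrix': array([[393.2241334 ,   0.        , 277.38130608],
       [  0.        , 393.2241334 , 205.16803344],
       [  0.        ,   0.        ,   1.        ]]), 'dist_coeffs': array([-0.02876576,  0.        ,  0.        ,  0.        ,  0.        ]), 'position': array([0.42001045, 0.038526  , 0.87906655]), 'attitude': array([-2.95693958, -0.0252104 , -1.59955514])}
wrist {'camera_matrix': array([[359.73442967,   0.        , 277.39930049],
       [  0.        , 359.73442967, 212.91917625],
       [  0.        ,   0.        ,   1.        ]]), 'dist_coeffs': array([0.01661357, 0.        , 0.        , 0.        , 0.        ]), 'mount': array([[ 5.09566094e-04, -9.67656722e-01, -2.52270112e
[... 267 characters left out ...]
  1.00000000e+00]])}
{'time': 0.0, 'qpos': array([ 1.08398741e+00,  3.42687666e-01,  1.52502785e+00, -1.47172720e-05,
        1.27540661e+00, -1.45973111e-01]), 'qvel': array([-0.00014002,  0.00141255, -0.00068879, -0.00076322,  0.00175929,
        0.00037413]), 'joint_efforts': array([ 8.71402572e-04, -4.31242096e+01, -2.44218671e+01,  7.17372377e-02,
        5.61437861e-02, -1.24230228e-04]), 'tool_pos': array([0.17525874, 0.49442154, 0.2133594 ]), 'tool_rot': array([-3.14007740e+00, -2.08545607e-04,  2.80076098e+00]), 'contact_force': array([-0.53432452, -0.22644181, -0.54982097]), 'torque': array([-0.01151623, -0.01622068, -0.02178106]), 'grip_force': 0.0, 'opening': 0.09192299090966938}
```

View pics/top0.png

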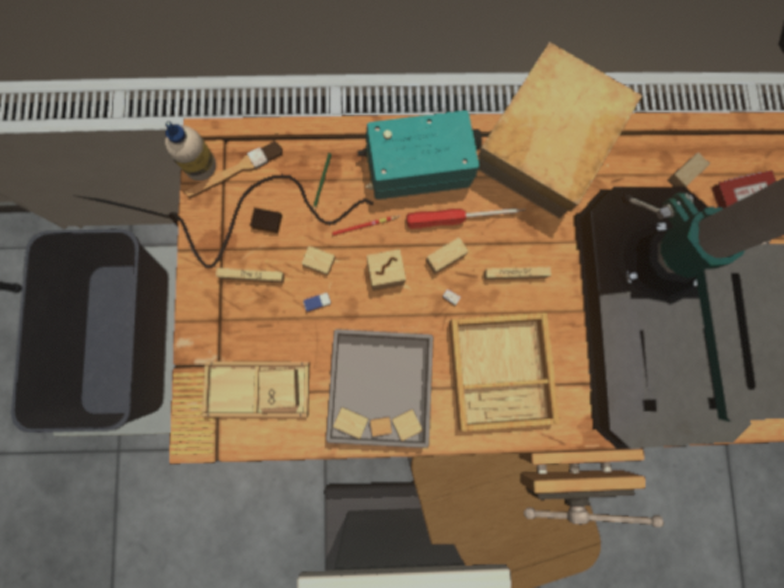

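View pics/side0.png

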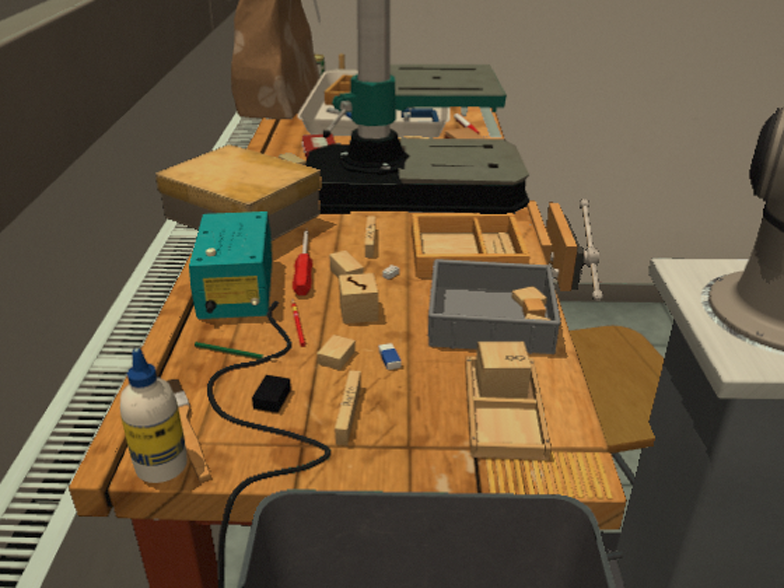

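The top view (×1.4 scale) shows:
- Sticks at (250,275) and (517,272), and the marked cube at (386,270).
- Off-cut a at (447,254), the longer one, and off-cut b at (318,261), the flat one.
- Look-alikes: the black block (266,220), the blue and white erasers (317,302) and (451,298), the fixed scraps in the bin, and the piece at (690,168) by the drill press.

The holders are the tray at (257,390), the bin at (380,388) and the stick box at (502,372). Next I'll take a close crop of the row and one of the holders.

Run:
```python
from h import *
shot("top","row",(145,165,405,225),3)
shot("top","hold",(140,220,400,320),3)
```

```text
(no output)
```

View pics/row.png

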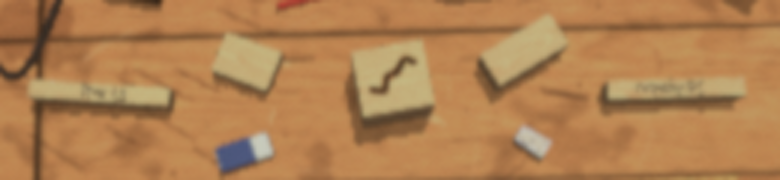

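View pics/hold.png

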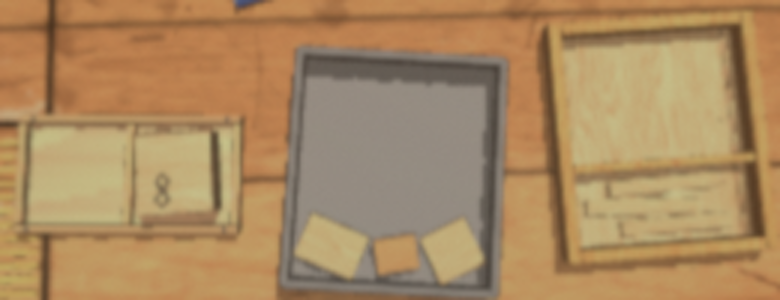

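Run:
```python
from h import *
c=cam("top"); o=np.array([145,165]);h=np.array([140,220])
def P(uv,off,z): return px(c,np.array(uv)/3+off-0.33,z)
def rep(n,q):
    a,b=q[1]-q[0],q[2]-q[1]
    print(n,q.mean(0).round(4),"e1 %.3f ang %.1f e2 %.3f ang %.1f"%(np.hypot(*a[:2]),np.degrees(np.arctan2(a[1],a[0])),np.hypot(*b[:2]),np.degrees(np.arctan2(b[1],b[0]))))
rep("stL",P([(30,82),(172,90),(172,104),(30,95)],o,.023))
rep("stR",P([(606,82),(745,78),(745,93),(606,98)],o,.023))
rep("b",P([(228,33),(283,58),(266,90),(213,70)],o,.018))
rep("cube",P([(351,50),(423,40),(433,103),(363,117)],o,.047))
rep("a",P([(480,65),(550,15),(568,40),(497,88)],o,.028))
rep("box",P([(547,28),(748,14),(767,245),(572,262)],h,.036))
rep("tray",P([(20,118),(240,118),(238,232),(20,230)],h,.018))
rep("bin",P([(297,46),(508,58),(497,297),(284,288)],h,.05))
```

```text
stL [0.6061 0.2312 0.023 ] e1 0.105 ang -94.7 e2 0.011 ang -179.6
stR [ 0.6    -0.1961  0.023 ] e1 0.105 ang -89.6 e2 0.012 ang 175.2
b [0.6276 0.1236 0.018 ] e1 0.046 ang -116.3 e2 0.027 ang 151.9
cube [0.6074 0.0162 0.047 ] e1 0.053 ang -83.1 e2 0.047 ang -173.1
a [ 0.6288 -0.0827  0.028 ] e1 0.066 ang -55.5 e2 0.023 ang -147.5
box [ 0.4431 -0.1586  0.036 ] e1 0.148 ang -87.5 e2 0.164 ang -179.8
tray [0.4267 0.2197 0.018 ] e1 0.158 ang -91.5 e2 0.080 ang 178.8
bin [0.4241 0.0288 0.05  ] e1 0.149 ang -94.8 e2 0.164 ang 174.9
```

```bash
cat > to.py <<'E'
import sys; from h import *
s=robot.observe(); x=[float(v) for v in sys.argv[1:]]
Rm=rot(s["tool_rot"]); yaw=np.degrees(np.arctan2(Rm[1,0],Rm[0,0])); p=s["tool_pos"]
print("t %.2f pos %s yaw %.1f q1 %.2f q6 %.2f open %.3f grip %.1f F %s"%(s["time"],p.round(4),yaw,s["qpos"][0],s["qpos"][5],s["opening"],s["grip_force"],s["contact_force"].round(1)))
if x:
    print("shift",(Rm.T@(np.array(x[:3])-p)).round(4),"turn %.3f"%-np.radians(x[3]-yaw) if len(x)>3 else "")
E
python3 -m jog '[[[1,-0.035,-0.01,0,0.12],[1,-0.07,-0.02,0,0.24],[1,-0.11,-0.032,0,0.36],[1,-0.15,-0.043,0,0.48],[1,-0.19,-0.054,0,0.61]]]' && python3 to.py 0.606 0.20 0.2 90
```

```text
time: 0.62
tool_pos: [0.3376, 0.3792, 0.214]
tool_rot: [3.142, -0.0, 2.191]
contact_force: [0.8, 0.4, -0.4]
opening: 0.0914
grip_force: 0.0
t 0.62 pos [0.3376 0.3792 0.214 ] yaw 125.5 q1 0.69 q6 0.07 open 0.091 grip 0.0 F [ 0.8  0.4 -0.4]
shift [-0.3018  0.1144  0.014 ] turn 0.620
```

```bash
python3 -m jog '[[[1,-0.03,0.011,0,0.12],[1,-0.06,0.022,0,0.24],[1,-0.09,0.034,0,0.36],[1,-0.12,0.046,0,0.48],[1,-0.15,0.057,0,0.62]]]' >/dev/null
python3 -m jog '[[[1,-0.02,0.03,0,0],[1,-0.04,0.06,0,0],[1,-0.055,0.09,0,0],[1,-0.055,0.12,0,0],[1,-0.055,0.14,0,0]]]' >/dev/null
python3 to.py 0.606 0.231 0.2 85.3
python3 - <<'E'
from h import *
c=shot("wrist","w1",None,1.4)
np.savez("w1.npz",K=c[0],d=c[1],R=c[2],p=c[3])
E
```

```text
t 1.45 pos [0.614  0.2382 0.2135] yaw 91.0 q1 0.25 q6 0.24 open 0.092 grip 0.0 F [ 0.9  0.3 -0.1]
shift [-0.0071 -0.0081  0.0135] turn 0.099
```

View pics/w1.png

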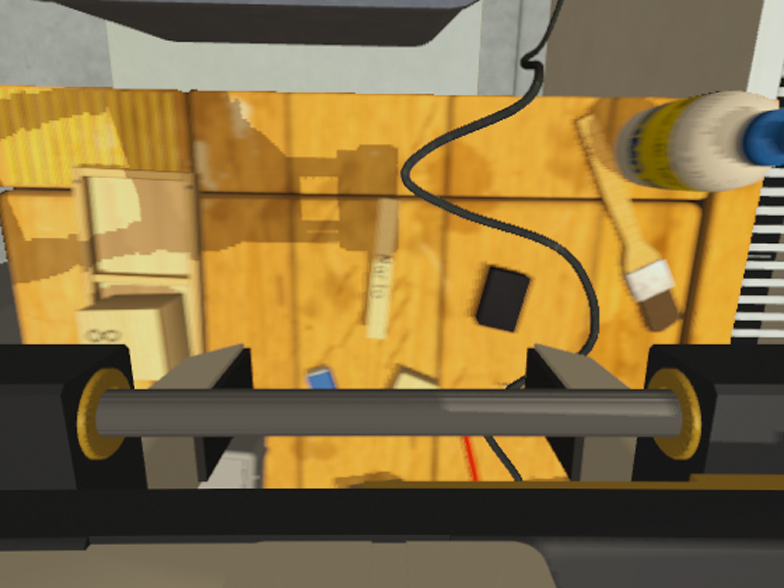

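The wrist view (×1.4) shows stick L's top edge from (387,198) to (377,338), the tray pocket between (85,178) and (190,275), and the black look-alike at (503,298), which I'll leave alone.

```bash
python3 - <<'E'
from h import *
f=np.load("w1.npz"); c=(f["K"],f["d"],f["R"],f["p"])
P=lambda uv,z: px(c,np.array(uv)/1.4,z)
q=P([(387,198),(377,338)],.023); print(q.round(4),q.mean(0),np.degrees(np.arctan2(*(q[0]-q[1])[[1,0]])))
q=P([(84,168),(192,174),(190,277),(92,275)],.018); print(q.round(4))
E
python3 to.py 0.606 0.231 0.02 86
```

```text
[[0.613  0.2841 0.023 ]
 [0.6072 0.1802 0.023 ]] [0.6101092  0.23214704 0.023     ] 86.82883710794074
[[0.4015 0.3001 0.018 ]
 [0.4759 0.2977 0.018 ]
 [0.4684 0.2237 0.018 ]
 [0.3969 0.2239 0.018 ]]
t 1.50 pos [0.6161 0.2383 0.2127] yaw 91.0 q1 0.25 q6 0.24 open 0.092 grip 0.0 F [-2.9 -1.4 -1.1]
shift [-0.0071 -0.0105  0.1926] turn 0.087
```

```bash
python3 -m jog '[[[0.2,-0.007,-0.0085,0.03,0.08],[0.2,-0.007,-0.0085,0.065,0.08],[0.2,-0.007,-0.0085,0.1,0.08],[0.2,-0.007,-0.0085,0.13,0.08],[0.2,-0.007,-0.0085,0.15,0.08]]]' 20 >/dev/null
python3 to.py 0.608 0.2315 0.016 86.5
```

```text
t 1.92 pos [0.6011 0.2323 0.0603] yaw 86.6 q1 0.25 q6 0.31 open 0.063 grip 0.0 F [-0.6 -1.1  0.1]
shift [-0.0003  0.0071  0.0443] turn 0.001
```

```bash
python3 -m jog '[[[0.2,0,0.004,0.015,0],[0.2,0,0.004,0.03,0],[0.2,0,0.004,0.044,0],[0.2,0,0.004,0.044,0],[0.2,0,0.004,0.044,0]]]' >/dev/null
python3 to.py 0.608 0.2315 0.016 86.5
python3 -m jog '[[[-1,0,0.004,0,0],[-1,0,0.004,0,0],[-1,0,0.004,0,0],[-1,0,0.004,0,0],[-1,0,0.004,0,0]]]' 20
```

```text
t 2.33 pos [0.6072 0.2326 0.0198] yaw 86.6 q1 0.25 q6 0.31 open 0.055 grip 0.0 F [0.7 0.1 0.6]
shift [-0.001   0.0009  0.0038] turn 0.001
time: 2.75
tool_pos: [0.6114, 0.2323, 0.0206]
tool_rot: [3.141, -0.0, 1.511]
contact_force: [0.6, -0.3, 0.5]
opening: 0.0259
grip_force: 0.0
```

```bash
python3 -m jog '[[[-1,0,0,0.003,0],[-1,0,0,0.003,0],[-1,0,0,0.003,0],[-1,0,0,0.003,0],[-1,0,0,0.003,0]]]'
python3 -m jog '[[[-1,0,0,-0.025,0],[-1,0,0,-0.05,0],[-1,0,0,-0.08,0],[-1,0,0,-0.10,0],[-1,0,0,-0.10,0]]]'
python3 to.py 0.49 -0.159 0.12 91
```

```text
time: 3.17
tool_pos: [0.6112, 0.2323, 0.017]
tool_rot: [-3.142, -0.0, 1.511]
contact_force: [-0.1, -0.2, 0.3]
opening: 0.0001
grip_force: 0.0
time: 3.58
tool_pos: [0.6139, 0.2331, 0.1226]
tool_rot: [3.133, -0.003, 1.511]
contact_force: [1.2, 0.7, 1.0]
opening: 0.0002
grip_force: 0.0
t 3.58 pos [0.6139 0.2331 0.1226] yaw 86.6 q1 0.25 q6 0.31 open 0.000 grip 0.0 F [1.2 0.7 1. ]
shift [-0.3988 -0.1002  0.0006] turn -0.077
```

```bash
python3 -m jog '[[[0.2,0,0,0,0],[0.2,0,0,0,0],[0.2,0,0,0,0],[0.2,0,0,0,0],[0.2,0,0,0,0]]]'
python3 - <<'E'
from h import *
c=shot("wrist","w2",None,1.4)
np.savez("w2.npz",K=c[0],d=c[1],R=c[2],p=c[3])
E
```

```text
time: 4.0
tool_pos: [0.6107, 0.2321, 0.1158]
tool_rot: [-3.14, 0.001, 1.511]
contact_force: [0.7, -0.2, -0.9]
opening: 0.0292
grip_force: 0.0
```

View pics/w2.png

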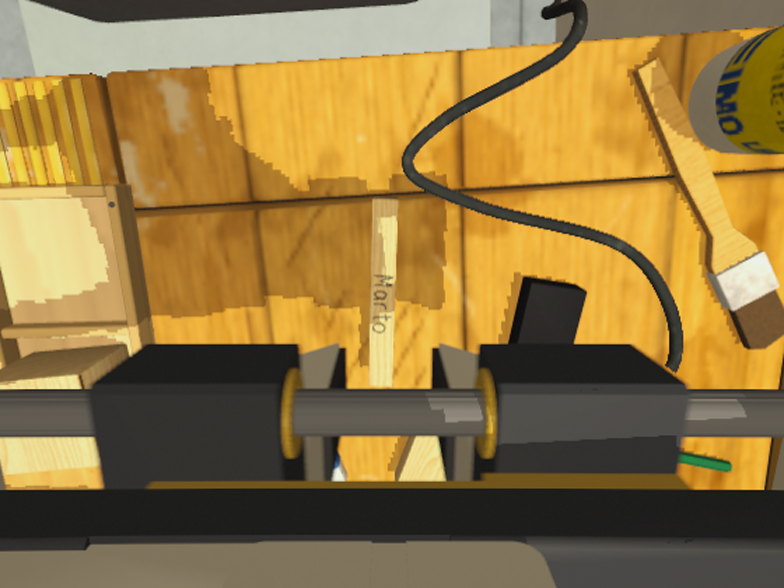

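Run:
```python
from h import *
print(robot.nose_length)
f=np.load("w2.npz"); c=(f["K"],f["d"],f["R"],f["p"])
for z in (0,.0115,.023):
  q=px(c,np.array([(385,198),(381,386),(369,300),(396,300)])/1.4,z); print(z,q.round(4).tolist(),np.linalg.norm(q[0]-q[1]))
t=px(cam("top"),[[0,0]],0)
shot("side","side2",(200,220,300,330),6)
```

```text
0.008
0 [[0.6123, 0.2823, 0.0], [0.603, 0.1694, 0.0], [0.5994, 0.2242, 0.0], [0.6152, 0.2233, 0.0]] 0.11331582457725205
0.0115 [[0.6125, 0.283, 0.0115], [0.6035, 0.1746, 0.0115], [0.6, 0.2273, 0.0115], [0.6152, 0.2264, 0.0115]] 0.10875157877515909
0.023 [[0.6126, 0.2836, 0.023], [0.604, 0.1798, 0.023], [0.6007, 0.2303, 0.023], [0.6152, 0.2294, 0.023]] 0.10418733297306601
```

View pics/side2.png

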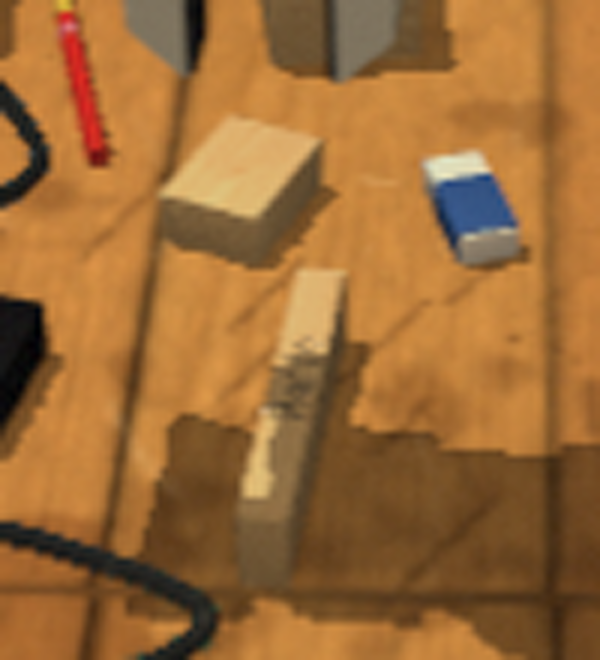

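```bash
cat to.py >/dev/null
python3 - <<'E'
from h import *
K,d,Rm,p=cam("side"); s=robot.observe(); T=rot(s["tool_rot"]); print(s["tool_pos"],s["opening"])
pts=[s["tool_pos"]+T@np.array([0,sy*s["opening"]/2,z]) for z in (.008,0,-.011) for sy in(1,-1)]
pts+=[(.6126,.2836,.023),(.604,.18,.023)]
v=cv2.projectPoints(np.array(pts),R.from_matrix(Rm.T).as_rotvec(),-Rm.T@p,K,d)[0].reshape(-1,2)
print(((v-[200,220])*6).round(0))
E
python3 to.py
```

```text
[0.61092277 0.23224965 0.11631484] 0.037386733098365245
[[191. 116.]
 [339. 123.]
 [190.  89.]
 [338.  97.]
 [188.  53.]
 [337.  60.]
 [252. 515.]
 [312. 265.]]
t 4.10 pos [0.6109 0.2322 0.1163] yaw 86.6 q1 0.25 q6 0.31 open 0.037 grip 0.0 F [ 0.4 -0.2  0.5]
```

```bash
python3 -m jog '[[[0.0,0,-0.002,0.025,0],[0.0,0,-0.002,0.05,0],[0.0,0,-0.002,0.075,0],[0.0,0,-0.002,0.092,0],[0.0,0,-0.002,0.1,0]]]' >/dev/null
python3 -m jog '[[[0.0,0,0,0.003,0],[0,0,0,0.006,0],[0,0,0,0.007,0],[0,0,0,0.007,0],[0,0,0,0.007,0]]]'
python3 - <<'E'
from h import *
shot("side","side3",(200,190,300,300),6)
E
```

```text
time: 4.93
tool_pos: [0.6099, 0.2326, 0.0111]
tool_rot: [3.14, -0.001, 1.511]
contact_force: [-0.6, 0.0, 0.4]
opening: 0.0462
grip_force: 0.0
```

View pics/side3.png

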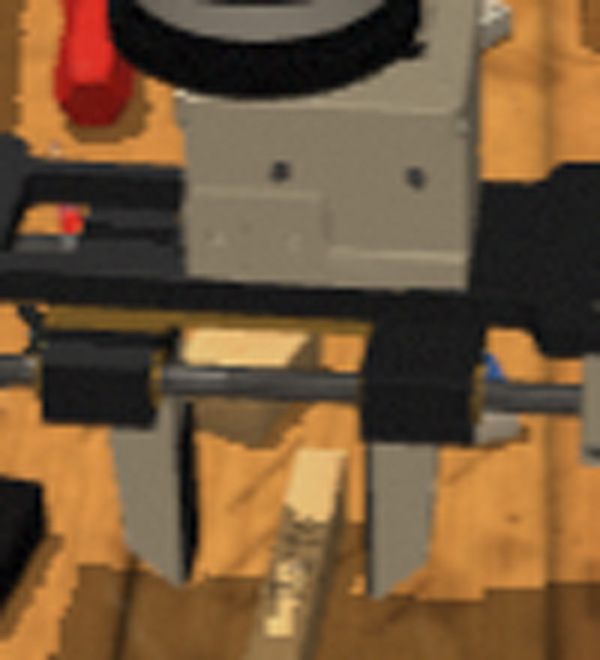

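The fingers straddle the stick: tips at (185,585) and (380,595), stick top at about (300,560). The tips are bevelled on the outside, so I'll close here.

```bash
python3 -m jog '[[[-1,0,-0.001,0,0],[-1,0,-0.001,0,0],[-1,0,-0.001,0,0],[-1,0,-0.001,0,0],[-1,0,-0.001,0,0]]]' 20 >/dev/null
python3 -m jog '[[[-1,0,0,0,0],[-1,0,0,0,0],[-1,0,0,0,0],[-1,0,0,0,0],[-1,0,0,0,0]]]' 20
```

```text
time: 5.82
tool_pos: [0.6099, 0.2323, 0.0121]
tool_rot: [3.137, -0.001, 1.511]
contact_force: [0.1, -2.6, 8.3]
opening: 0.0023
grip_force: 18.3
```

Run:
```python
from h import *
shot("side","side4",(200,190,300,300),6)
```

```text
(no output)
```

View pics/side4.png

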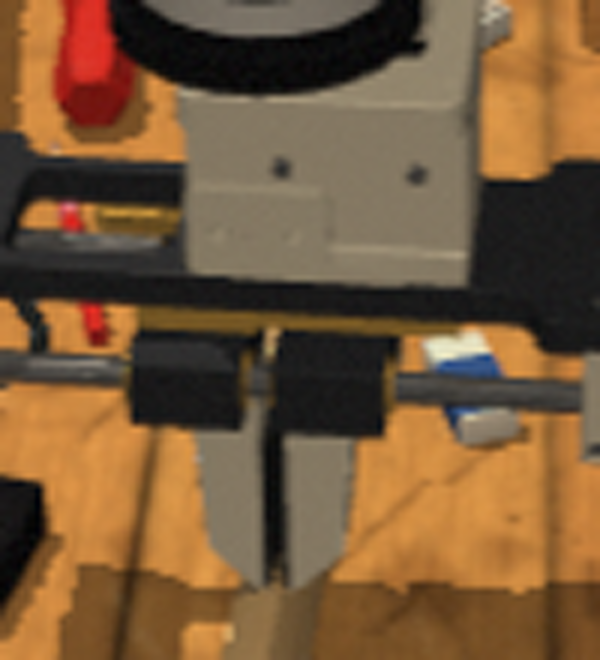

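The tips closed onto the stick's top edge: they meet at (275,585) with the stick below, so the real tips sit about 12 mm higher than stated. I'll open and go lower, watching the contact force.

```bash
python3 -m jog '[[[0,0,0,-0.01,0],[0,0,0,-0.01,0],[0,0,0,-0.01,0],[0,0,0,-0.01,0],[0,0,0,-0.01,0]]]' >/dev/null
python3 - <<'E'
from h import *
c=shot("wrist","w3",(160,90,400,285),3.3); np.savez("w3.npz",K=c[0],d=c[1],R=c[2],p=c[3])
E
python3 to.py 0.6083 0.2317 0.003 86
```

```text
t 6.33 pos [0.6078 0.2325 0.0195] yaw 86.6 q1 0.25 q6 0.31 open 0.035 grip 0.0 F [ 0.2 -0.4  0.3]
shift [-0.0007  0.0005  0.0165] turn 0.010
```

View pics/w3.png

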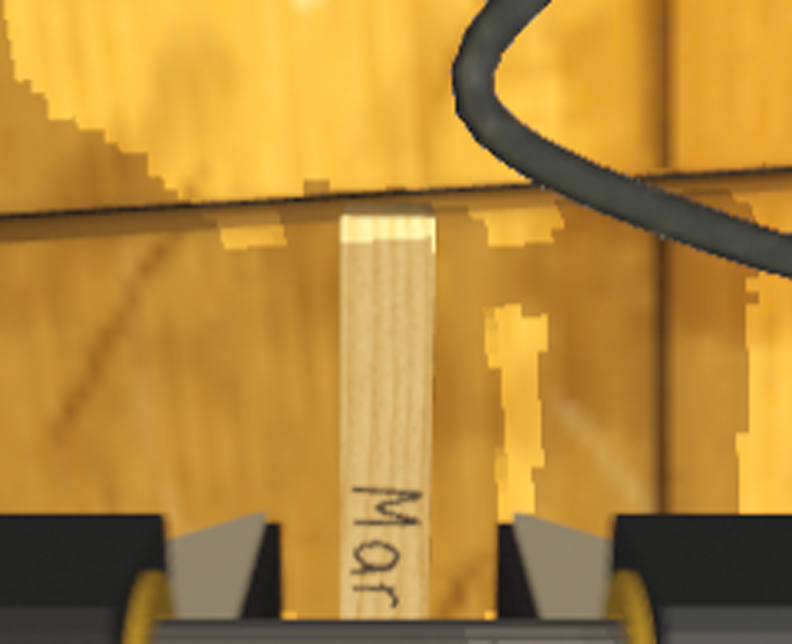

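Measured from the front edge of the pad, the tips are about 11 mm behind the TCP, which explains both misses. The stick is still upright at (388,215)–(388,620).

```bash
python3 -m jog '[[[-0.1,0,0,0.006,0],[-0.1,0,0,0.012,0],[-0.1,0,0,0.016,0],[-0.1,0,0,0.016,0],[-0.1,0,0,0.016,0]]]' | egrep 'pos|force|open'
python3 -m jog '[[[-0.1,0,0,0.002,0],[-0.1,0,0,0.004,0],[-0.1,0,0,0.004,0]]]'| egrep 'pos|force|open'
python3 -m jog '[[[-1,0,0,0,0],[-1,0,0,0,0],[-1,0,0,0,0],[-1,0,0,0,0],[-1,0,0,0,0]]]' 20 >/dev/null
python3 -m jog '[[[-1,0,0,0,0],[-1,0,0,0,0],[-1,0,0,0,0]]]' 20| egrep 'pos|force|open'
```

```text
tool_pos: [0.6078, 0.2324, 0.0033]
contact_force: [-0.2, 0.3, 0.7]
opening: 0.0414
grip_force: 0.0
tool_pos: [0.608, 0.2325, -0.0003]
contact_force: [-1.2, 1.1, -0.1]
opening: 0.0415
grip_force: 0.0
tool_pos: [0.6082, 0.2325, 0.0001]
contact_force: [0.4, -0.8, -0.1]
opening: 0.0132
grip_force: 20.0
```

```bash
python3 -m jog '[[[-1,0,0,-0.025,0],[-1,0,0,-0.05,0],[-1,0,0,-0.08,0],[-1,0,0,-0.11,0],[-1,-0.02,0,-0.13,0]]]' >/dev/null
python3 -m jog '[[[-1,-0.03,-0.01,0,0],[-1,-0.065,-0.02,0,0],[-1,-0.1,-0.03,0,0],[-1,-0.135,-0.04,0,0],[-1,-0.17,-0.05,0,0]]]' >/dev/null
python3 -m jog '[[[-1,-0.035,-0.01,0,-0.03],[-1,-0.07,-0.02,0,-0.07],[-1,-0.105,-0.03,0,-0.07],[-1,-0.135,-0.04,0,-0.07],[-1,-0.15,-0.047,0,-0.07]]]'>/dev/null
python3 -m jog '[[[-1,0,0,0,0],[-1,0,0,0,0]]]'>/dev/null
python3 to.py 0.49 -0.159 0.12 91
python3 - <<'E'
from h import *
c=shot("wrist","w4",None,1.4); np.savez("w4.npz",K=c[0],d=c[1],R=c[2],p=c[3])
E
```

```text
t 9.08 pos [ 0.4908 -0.1017  0.1302] yaw 90.4 q1 -0.36 q6 -0.37 open 0.013 grip 20.0 F [-0.   0.3 -1.1]
shift [-0.0573 -0.0013  0.0101] turn -0.010
```

View pics/w4.png

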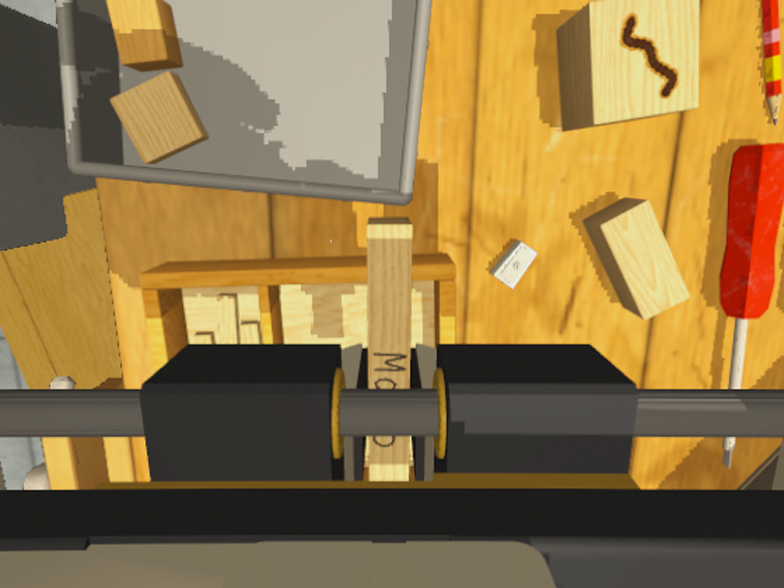

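The box's +x wall spans columns 436–455 at row 283, the divider columns 260–280, and the end rim is at about rows 270–287. I'll convert these to positions.

Run:
```python
from h import *
f=np.load("w4.npz"); c=(f["K"],f["d"],f["R"],f["p"])
P=lambda uv,z: px(c,np.array(uv)/1.4,z).round(4).tolist()
print("wall",P([(437,283),(455,281),(455,264),(145,277),(145,288)],.036))
print("div",P([(260,288),(280,288)],.033))
print("floor",P([(437,310),(282,310)],.005))
print("held stick",P([(367,220),(410,220)],.153-.0), P([(367,235),(410,235)],.153))
print("a",P([(583,222),(640,198),(690,293),(637,318)],.028), "cube",P([(590,8),(594,125),(699,106)],.047))
print("bin",P([(428,20),(408,200),(68,168)],.05))
```

```text
wall [[0.5176, -0.0948, 0.036], [0.5273, -0.0936, 0.036], [0.5269, -0.0844, 0.036], [0.3617, -0.0928, 0.036], [0.3611, -0.0988, 0.036]]
div [[0.4217, -0.0991, 0.033], [0.4326, -0.099, 0.033]]
floor [[0.5214, -0.1187, 0.005], [0.4271, -0.1194, 0.005]]
held stick [[0.4848, -0.0497, 0.153], [0.4973, -0.0496, 0.153]] [[0.4848, -0.0541, 0.153], [0.4974, -0.054, 0.153]]
a [[0.5955, -0.0626, 0.028], [0.6241, -0.0498, 0.028], [0.6585, -0.1012, 0.028], [0.6313, -0.1159, 0.028]] cube [[0.5809, 0.0345, 0.047], [0.5884, -0.0149, 0.047], [0.6364, -0.0064, 0.047]]
bin [[0.5082, 0.0286, 0.05], [0.5007, -0.0503, 0.05], [0.3383, -0.0369, 0.05]]
```

```bash
python3 -m jog '[[[-1,-0.03,0.002,0,-0.028],[-1,-0.058,0.002,0,-0.028],[-1,-0.058,0.002,0.03,-0.028],[-1,-0.058,0.002,0.06,-0.028],[-1,-0.058,0.002,0.075,-0.028]]]' >/dev/null
python3 -m jog '[[[-1,0,0,0,0],[-1,0,0,0,0],[-1,0,0,0,0]]]'>/dev/null
python3 to.py 0.493 -0.160 0.006 92
```

```text
t 9.80 pos [ 0.4948 -0.1586  0.0561] yaw 92.3 q1 -0.46 q6 -0.50 open 0.013 grip 20.0 F [-0.   0.2 -0.3]
shift [-0.0013 -0.0019  0.0501] turn 0.004
```

```bash
python3 -m jog '[[[-1,-0.001,-0.003,0.01,0],[-1,-0.001,-0.003,0.02,0],[-1,-0.001,-0.003,0.03,0],[-1,-0.001,-0.003,0.037,0],[-1,-0.001,-0.003,0.042,0]]]'| egrep 'pos|force'
python3 -m jog '[[[-1,0,0,0.003,0],[-1,0,0,0.006,0],[-1,0,0,0.0085,0],[-1,0,0,0.0085,0],[-1,0,0,0.0085,0]]]'| egrep 'pos|force'
```

```text
tool_pos: [0.4905, -0.1599, 0.0123]
contact_force: [0.7, 0.7, 0.2]
grip_force: 20.0
tool_pos: [0.4908, -0.1603, 0.0047]
contact_force: [-0.5, 0.0, 0.3]
grip_force: 20.0
```

```bash
python3 -m jog '[[[-0.57,0,0,0,0],[-0.57,0,0,0,0],[-0.57,0,0,0,0],[-0.57,0,0,0,0],[-0.57,0,0,0,0]]]'| egrep 'pos|force|open'
python3 -m jog '[[[-0.57,0,0,-0.01,0],[-0.57,0,0,-0.025,0],[-0.57,0,0,-0.05,0],[0,0,0,-0.08,0],[0,0,0,-0.11,0]]]'| egrep 'pos|force|open'
python3 to.py 0.601 -0.196 0.1 91
```

```text
tool_pos: [0.4906, -0.1602, 0.0045]
contact_force: [0.3, -0.4, 0.3]
opening: 0.0198
grip_force: 0.0
tool_pos: [0.4902, -0.1599, 0.1161]
contact_force: [0.5, -0.2, -0.1]
opening: 0.0286
grip_force: 0.0
t 11.47 pos [ 0.4902 -0.1599  0.1161] yaw 92.2 q1 -0.46 q6 -0.50 open 0.029 grip 0.0 F [ 0.5 -0.2 -0.1]
shift [-0.0403  0.1094  0.016 ] turn 0.021
```

```bash
python3 -m jog '[[[0.2,-0.012,0.035,0,0.02],[0.2,-0.025,0.07,0,0.02],[0.2,-0.04,0.105,0,0.02],[0.2,-0.04,0.111,0.03,0.02],[0.2,-0.04,0.111,0.06,0.02]]]' >/dev/null
python3 -m jog '[[[0.1,0,0,0,0],[0.1,0,0,0,0],[0.1,0,0,0,0]]]'>/dev/null
python3 to.py 0.602 -0.196 0.0 91
python3 - <<'E'
from h import *
c=shot("wrist","w5",(120,90,440,300),2.5); np.savez("w5.npz",K=c[0],d=c[1],R=c[2],p=c[3])
E
```

```text
t 12.13 pos [ 0.6035 -0.1961  0.0563] yaw 91.0 q1 -0.44 q6 -0.45 open 0.051 grip 0.0 F [0.8 1.3 0.2]
shift [ 0.0002 -0.0016  0.0563] turn 0.001
```

View pics/w5.png

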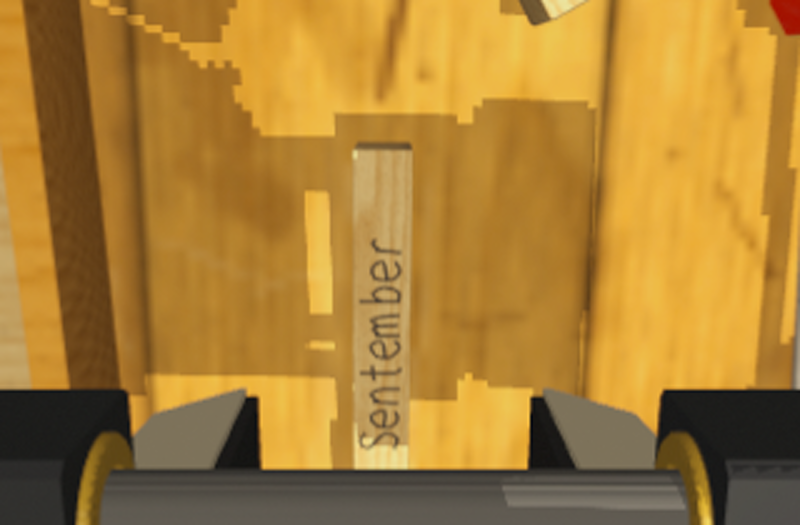

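Stick R spans columns 353–412, with its far end at row 150, and is aligned between the fingers (inner faces at 258 and 532).

```bash
python3 - <<'E'
from h import *
f=np.load("w5.npz"); c=(f["K"],f["d"],f["R"],f["p"])
q=px(c,np.array([(382,150),(381,450)])/2.5+[120,90],.023); print(q, q[0]-[0,.052,0])
E
python3 -m jog '[[[0.1,0,-0.002,0.02,0],[0.1,0,-0.002,0.035,0],[0.1,0,-0.002,0.045,0],[0.1,0,-0.002,0.045,0]]]'| egrep 'pos|force|open'
python3 to.py 0.602 -0.196 0.0 91
```

```text
[[ 0.60070312 -0.14591017  0.023     ]
 [ 0.6015594  -0.21800338  0.023     ]] [ 0.60070312 -0.19791017  0.023     ]
tool_pos: [0.6004, -0.1957, 0.0091]
contact_force: [0.1, 0.3, -0.1]
opening: 0.0502
grip_force: 0.0
t 12.52 pos [ 0.6004 -0.1957  0.0091] yaw 91.0 q1 -0.44 q6 -0.45 open 0.050 grip 0.0 F [ 0.1  0.3 -0.1]
shift [-0.0003  0.0016  0.0091] turn 0.000
```

```bash
python3 -m jog '[[[0.1,-0.002,0.0005,0.004,0],[0.1,-0.002,0.0005,0.008,0],[0.1,-0.002,0.0005,0.0095,0],[-1,-0.002,0.0005,0.0095,0],[-1,-0.002,0.0005,0.0095,0]]]' 20 >/dev/null
python3 -m jog '[[[-1,0,0,0,0],[-1,0,0,0,0],[-1,0,0,0,0],[-1,0,0,0,0],[-1,0,0,0,0]]]'>/dev/null
python3 -m jog '[[[-1,0,0,0,0],[-1,0,0,0,0],[-1,0,0,0,0]]]'| egrep 'pos|force|open'
python3 -m jog '[[[-1,0,0,-0.02,0],[-1,0,0,-0.04,0],[-1,0,0,-0.06,0],[-1,0,0,-0.08,0],[-1,0,0,-0.09,0]]]' >/dev/null
python3 -m jog '[[[-1,0.01,-0.03,0,-0.02],[-1,0.02,-0.06,0,-0.02],[-1,0.03,-0.09,0,-0.02],[-1,0.037,-0.12,0,-0.02],[-1,0.037,-0.142,0,-0.02]]]'>/dev/null
python3 -m jog '[[[-1,0,0,0,0],[-1,0,0,0,0],[-1,0,0,0,0]]]'| egrep 'force|open'
python3 to.py 0.457 -0.160 0.006 92
```

```text
tool_pos: [0.6016, -0.198, 0.0001]
contact_force: [-0.8, -0.1, 1.3]
opening: 0.0131
grip_force: 20.0
contact_force: [-0.0, 0.1, -0.8]
opening: 0.0134
grip_force: 20.0
t 14.68 pos [ 0.4599 -0.1639  0.0902] yaw 92.2 q1 -0.50 q6 -0.54 open 0.013 grip 20.0 F [-0.   0.1 -0.8]
shift [ 0.0041 -0.0028  0.0842] turn 0.003
```

```bash
python3 -m jog '[[[-1,0.004,-0.003,0,0],[-1,0.004,-0.003,0.015,0],[-1,0.004,-0.003,0.03,0],[-1,0.004,-0.003,0.04,0],[-1,0.004,-0.003,0.04,0]]]'| egrep 'pos|force'
python3 -m jog '[[[-1,0,0,0.01,0],[-1,0,0,0.02,0],[-1,0,0,0.03,0],[-1,0,0,0.035,0],[-1,0,0,0.038,0]]]'| egrep 'pos|force'
python3 -m jog '[[[-1,0,0,0.003,0],[-1,0,0,0.006,0],[-1,0,0,0.0065,0],[-1,0,0,0.0065,0],[-1,0,0,0.0065,0]]]'| egrep 'pos|force'
```

```text
tool_pos: [0.4551, -0.1588, 0.048]
contact_force: [-0.7, 0.4, -1.0]
grip_force: 20.0
tool_pos: [0.4558, -0.1595, 0.0114]
contact_force: [-0.1, -0.4, -0.1]
grip_force: 20.0
tool_pos: [0.4559, -0.1597, 0.0057]
contact_force: [0.3, -0.2, -0.2]
grip_force: 20.0
```

```bash
python3 -m jog '[[[-1,0,0,0.0008,0],[-0.57,0,0,0.0008,0],[-0.57,0,0,0.0008,0],[-0.57,0,0,0.0008,0],[-0.57,0,0,0.0008,0]]]'| egrep 'pos|force|open'
python3 -m jog '[[[-0.57,0,0,-0.01,0],[-0.57,0,0,-0.025,0],[-0.57,0,0,-0.05,0],[0,0,0,-0.08,0],[0.05,0,0,-0.11,0]]]'| egrep 'pos|force|open'
python3 - <<'E'
from h import *
c=shot("top","bay",(320,215,400,310),6)
E
python3 to.py 0.628 -0.0825 0.06 122
```

```text
tool_pos: [0.4558, -0.1596, 0.0048]
contact_force: [-0.6, -0.2, 0.5]
opening: 0.0198
grip_force: 0.0
tool_pos: [0.4553, -0.1594, 0.1163]
contact_force: [0.6, -0.6, 0.0]
opening: 0.0288
grip_force: 0.0
t 16.82 pos [ 0.4585 -0.1609  0.1221] yaw 92.2 q1 -0.50 q6 -0.53 open 0.033 grip 0.0 F [ 2.8 -0.8  4.3]
shift [0.0722 0.1719 0.0632] turn -0.520
```

View pics/bay.png

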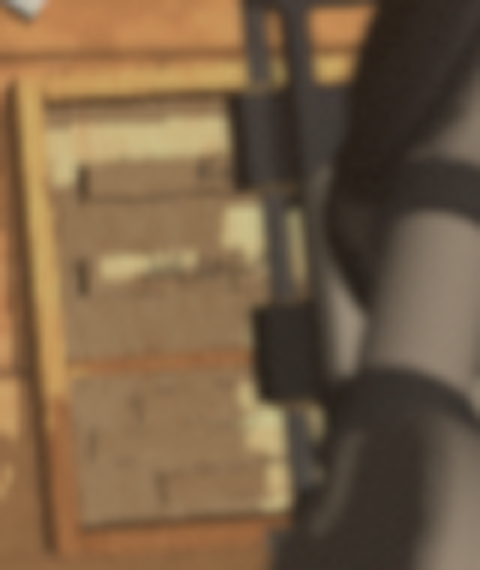

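Both sticks stand parallel on the bay floor, with their ends at (82,180) and (82,278). Next is off-cut a.

```bash
python3 -m jog '[[[0.05,0.016,0.034,0,-0.104],[0.05,0.03,0.068,0,-0.208],[0.05,0.045,0.102,0,-0.312],[0.05,0.06,0.137,0,-0.416],[0.05,0.072,0.171,0,-0.52]]]' >/dev/null
python3 -m jog '[[[0.05,0,0,0.02,0],[0.05,0,0,0.04,0],[0.05,0,0,0.06,0],[0.05,0,0,0.06,0],[0.05,0,0,0.06,0]]]'| egrep 'force|open'
python3 to.py 0.628 -0.0825 0.0 122
```

```text
contact_force: [0.5, -0.5, 0.8]
opening: 0.048
grip_force: 0.0
t 17.65 pos [ 0.6233 -0.081   0.0544] yaw 122.0 q1 -0.25 q6 -0.81 open 0.048 grip 0.0 F [ 0.5 -0.5  0.8]
shift [-0.0039  0.0033  0.0544] turn -0.000
```

```bash
python3 -m jog '[[[0.05,-0.004,0.003,0.015,0],[0.05,-0.004,0.003,0.03,0],[0.05,-0.004,0.003,0.04,0],[0.05,-0.004,0.003,0.05,0],[0.05,-0.004,0.003,0.055,0]]]'| egrep 'pos|force'
python3 -m jog '[[[-1,0,0,0.001,0],[-1,0,0,0.001,0],[-1,0,0,0.001,0],[-1,0,0,0.001,0],[-1,0,0,0.001,0]]]' 20 >/dev/null
python3 -m jog '[[[-1,0,0,0.001,0],[-1,0,0,0.001,0]]]'| egrep 'pos|force|open'
python3 to.py 0.454 -0.005 0.14 90
```

```text
tool_pos: [0.6285, -0.0831, -0.0005]
contact_force: [-0.1, -0.1, -0.6]
grip_force: 0.0
tool_pos: [0.6292, -0.0831, -0.0005]
contact_force: [-2.8, 1.2, 8.7]
opening: 0.0277
grip_force: 19.9
t 18.65 pos [ 6.292e-01 -8.310e-02 -5.000e-04] yaw 122.0 q1 -0.25 q6 -0.81 open 0.028 grip 19.9 F [-2.8  1.2  8.7]
shift [ 0.1588 -0.1071 -0.1408] turn 0.558
```

```bash
python3 -m jog '[[[-1,0,0,-0.025,0],[-1,0,0,-0.05,0],[-1,0,0,-0.075,0],[-1,0,0,-0.1,0],[-1,0,0,-0.12,0.05]]]' >/dev/null
python3 -m jog '[[[-1,0.033,-0.02,0,0.12],[-1,0.066,-0.042,0,0.24],[-1,0.1,-0.065,0,0.36],[-1,0.133,-0.087,0,0.48],[-1,0.165,-0.108,0,0.6]]]' >/dev/null
python3 -m jog '[[[-1,0,0,0,0],[-1,0,0,0,0],[-1,0,0,0,0]]]'| egrep 'force|open'
python3 to.py 0.450 0.0 0.01 85
```

```text
contact_force: [0.8, -0.0, 0.0]
opening: 0.0277
grip_force: 19.9
t 19.73 pos [0.4552 0.0084 0.1185] yaw 84.8 q1 -0.15 q6 -0.06 open 0.028 grip 19.9 F [ 0.8 -0.   0. ]
shift [-0.0088 -0.0047  0.1085] turn -0.003
```

```bash
python3 -m jog '[[[-1,-0.009,-0.004,0.02,0],[-1,-0.009,-0.004,0.045,0],[-1,-0.009,-0.004,0.065,0],[-1,-0.009,-0.004,0.085,0],[-1,-0.009,-0.004,0.095,0]]]'| egrep 'pos|force'
python3 -m jog '[[[-1,0,0,0.005,0],[-1,0,0,0.01,0],[-1,0,0,0.014,0],[-1,0,0,0.014,0],[-1,0,0,0.014,0]]]'| egrep 'pos|force'
python3 -m jog '[[[-0.2,0,0,0.014,0],[-0.2,0,0,0.014,0],[-0.2,0,0,0.014,0],[-0.2,0,0,0.014,0]]]'| egrep 'pos|force|open'
```

```text
tool_pos: [0.4499, -0.0007, 0.0206]
contact_force: [-0.9, -0.1, -0.2]
grip_force: 19.9
tool_pos: [0.4497, -0.0001, 0.009]
contact_force: [-0.0, -0.5, 0.0]
grip_force: 19.9
tool_pos: [0.4495, 0.0, -0.0047]
contact_force: [0.1, -0.2, 0.9]
opening: 0.0372
grip_force: 0.0
```

```bash
python3 -m jog '[[[-0.2,0,0,-0.02,0],[-0.2,0,0,-0.045,0],[-0.2,0,0,-0.07,0],[0.15,0,0,-0.1,0],[0.15,0,0,-0.13,0]]]'| egrep 'force|open'
python3 -m jog '[[[0.15,0.03,0.03,0,0.1],[0.15,0.06,0.06,0,0.2],[0.15,0.09,0.09,0,0.3],[0.15,0.12,0.12,0,0.38],[0.15,0.13,0.15,0,0.38]]]'>/dev/null
python3 -m jog '[[[0.15,0,0,0,0],[0.15,0,0,0,0]]]'| egrep 'force|open'
python3 to.py 0.629 0.124 -0.004 63
python3 - <<'E'
from h import *
c=shot("wrist","w6",(110,80,450,325),2.3); np.savez("w6.npz",K=c[0],d=c[1],R=c[2],p=c[3])
E
```

```text
contact_force: [0.7, -0.7, 0.3]
opening: 0.0459
grip_force: 0.0
contact_force: [0.6, 0.2, -0.3]
opening: 0.053
grip_force: 0.0
t 21.90 pos [0.6112 0.1165 0.1244] yaw 63.0 q1 0.07 q6 0.54 open 0.053 grip 0.0 F [ 0.6  0.2 -0.3]
shift [0.0148 0.0125 0.1284] turn 0.001
```

View pics/w6.png

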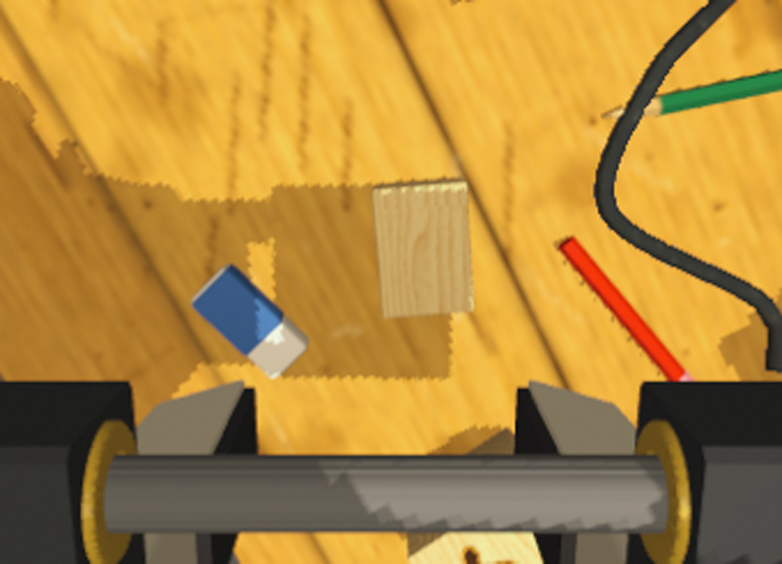

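Off-cut b's top face has corners (373,187), (466,181), (472,310), (383,318), nearly square to the tool.

Run:
```python
from h import *
f=np.load("w6.npz"); c=(f["K"],f["d"],f["R"],f["p"])
q=px(c,np.array([(373,187),(466,181),(472,310),(383,318)])/2.3+[110,80],.018); print(q.mean(0), [np.degrees(np.arctan2(*(q[i]-q[j])[[1,0]])) for i,j in((1,0),(0,3),(1,2))])
import subprocess; print(subprocess.run(["python3","to.py",*map(str,q.mean(0)[:2]),"-0.004","64.5"],capture_output=True,text=True).stdout)
```

```text
[0.63031191 0.12338546 0.018     ] [np.float64(-23.26886445131446), np.float64(67.24463579831104), np.float64(67.16517130461028)]
t 21.95 pos [0.61   0.1159 0.1246] yaw 63.0 q1 0.06 q6 0.54 open 0.053 grip 0.0 F [ 0.  -1.  -0.2]
shift [0.016  0.0148 0.1286] turn -0.026
```

```bash
python3 -m jog '[[[0.15,0.0155,0.014,0.03,-0.068],[0.15,0.0155,0.014,0.06,-0.068],[0.15,0.0155,0.014,0.09,-0.068],[0.15,0.0155,0.014,0.11,-0.068],[0.15,0.0155,0.014,0.122,-0.068]]]'| egrep 'pos|force'
python3 -m jog '[[[0.15,0,0,0.004,0],[0.15,0,0,0.007,0],[0.15,0,0,0.007,0],[-1,0,0,0.007,0],[-1,0,0,0.007,0]]]' 20 | egrep 'pos|force'
python3 -m jog '[[[-1,0,0,0,0],[-1,0,0,0,0],[-1,0,0,0,0],[-1,0,0,0,0],[-1,0,0,0,0]]]' | egrep 'pos|force|open'
python3 -m jog '[[[-1,0,0,-0.025,0],[-1,0,0,-0.05,0],[-1,0,0,-0.075,0],[-1,0,0,-0.1,0],[-1,0,0,-0.12,0]]]' | egrep 'force|open'
python3 to.py 0.459 0.055 0.005 85
```

```text
tool_pos: [0.6274, 0.1223, 0.0007]
contact_force: [-0.3, -0.0, -0.1]
grip_force: 0.0
tool_pos: [0.6309, 0.1232, -0.0027]
contact_force: [0.7, 0.4, -0.3]
grip_force: 0.0
tool_pos: [0.6304, 0.1232, -0.0034]
contact_force: [-0.3, -0.7, 6.0]
opening: 0.0314
grip_force: 20.0
contact_force: [1.1, -0.2, -0.5]
opening: 0.0319
grip_force: 20.0
t 23.62 pos [0.6303 0.1232 0.1176] yaw 66.9 q1 0.07 q6 0.48 open 0.032 grip 20.0 F [ 1.1 -0.2 -0.5]
shift [-0.1301 -0.1308  0.1123] turn -0.317
```

```bash
python3 -m jog '[[[-1,-0.026,-0.026,0,-0.06],[-1,-0.052,-0.052,0,-0.12],[-1,-0.078,-0.078,0,-0.19],[-1,-0.104,-0.104,0,-0.25],[-1,-0.13,-0.131,0,-0.317]]]' >/dev/null
python3 -m jog '[[[-1,0,0,0.0,0],[-1,0,0,0.02,0],[-1,0,0,0.045,0],[-1,0,0,0.065,0],[-1,0,0,0.08,0]]]'| egrep 'pos|force|open'
python3 to.py 0.459 0.055 0.004 85
```

```text
tool_pos: [0.4579, 0.0551, 0.0343]
contact_force: [-0.3, -0.2, -0.6]
opening: 0.0319
grip_force: 20.0
t 24.45 pos [0.4579 0.0551 0.0343] yaw 85.0 q1 -0.05 q6 0.04 open 0.032 grip 20.0 F [-0.3 -0.2 -0.6]
shift [-0.      0.0012  0.0303] turn -0.000
```

```bash
python3 -m jog '[[[-1,0,0.001,0.01,0],[-1,0,0.001,0.02,0],[-1,0,0.001,0.029,0],[-1,0,0.001,0.029,0],[-0.1,0,0.001,0.029,0]]]'| egrep 'pos|force|open'
python3 -m jog '[[[-0.1,0,0,0,0],[-0.1,0,0,0,0],[-0.1,0,0,0,0]]]'| egrep 'force|open'
python3 -m jog '[[[-0.1,0,0,-0.02,0],[-0.1,0,0,-0.045,0],[0.7,0,0,-0.07,0],[0.7,0,0,-0.1,0],[0.7,0,0,-0.13,0]]]'| egrep 'force|open'
python3 -m jog '[[[0.7,-0.01,0.03,0,-0.06],[0.7,-0.02,0.06,0,-0.12],[0.7,-0.03,0.09,0,-0.18],[0.7,-0.04,0.12,0,-0.227],[0.7,-0.04,0.15,0,-0.227]]]'>/dev/null
python3 -m jog '[[[0.7,0,0,0,0],[0.7,0,0,0,0],[0.7,0,0,0,0]]]'| egrep 'force|open'
python3 to.py 0.6085 0.015 0.009 98
```

```text
tool_pos: [0.4595, 0.0551, 0.0066]
contact_force: [0.3, -1.3, 0.8]
opening: 0.0353
grip_force: 0.0
contact_force: [0.4, 0.1, 0.9]
opening: 0.0414
grip_force: 0.0
contact_force: [-0.3, -0.8, -0.2]
opening: 0.0566
grip_force: 0.0
contact_force: [-0.3, -0.5, 0.6]
opening: 0.0778
grip_force: 0.0
t 26.20 pos [0.6044 0.0024 0.1365] yaw 98.0 q1 -0.12 q6 -0.26 open 0.078 grip 0.0 F [-0.3 -0.5  0.6]
shift [0.0118 0.006  0.1275] turn 0.000
```

```bash
python3 -m jog '[[[0.7,0.012,0.005,0.02,0],[0.7,0.012,0.005,0.05,0],[0.7,0.012,0.005,0.08,0],[0.7,0.012,0.005,0.105,0],[0.7,0.012,0.005,0.12,0]]]'| egrep 'pos|force'
python3 -m jog '[[[0.7,0,0,0.004,0],[0.7,0,0,0.008,0],[0.7,0,0,0.008,0],[-1,0,0,0.008,0],[-1,0,0,0.008,0]]]' 20 | egrep 'pos|force'
python3 -m jog '[[[-1,0,0,0,0],[-1,0,0,0,0],[-1,0,0,0,0],[-1,0,0,0,0],[-1,0,0,0,0]]]' | egrep 'pos|force|open'
python3 -m jog '[[[-1,0,0,-0.025,0],[-1,0,0,-0.05,0],[-1,0,0,-0.075,0],[-1,0,0,-0.1,0],[-1,0,0,-0.12,0]]]' | egrep 'force|open'
python3 to.py 0.47 0.2 0.12 89
```

```text
tool_pos: [0.6058, 0.0155, 0.0145]
contact_force: [-0.7, 0.1, -0.6]
grip_force: 0.0
tool_pos: [0.6094, 0.0147, 0.0102]
contact_force: [-0.0, 0.2, 0.1]
grip_force: 0.0
tool_pos: [0.6089, 0.0147, 0.0092]
contact_force: [-0.5, 0.1, 3.4]
opening: 0.0491
grip_force: 20.0
contact_force: [0.5, 0.8, -1.1]
opening: 0.049
grip_force: 20.0
t 27.87 pos [0.6089 0.0147 0.1305] yaw 98.0 q1 -0.10 q6 -0.24 open 0.049 grip 20.0 F [ 0.5  0.8 -1.1]
shift [ 0.2029 -0.1117  0.0103] turn 0.157
```

```bash
python3 - <<'E'
from h import *
f=np.load("w2.npz"); c=(f["K"],f["d"],f["R"],f["p"])
print(px(c,np.array([(131,186),(150,325),(5,332),(105,325)])/1.4,.018).round(4))
E
python3 -m jog '[[[-1,0.035,-0.02,0,0.05],[-1,0.07,-0.04,0,0.1],[-1,0.105,-0.06,0,0.15],[-1,0.14,-0.08,0,0.15],[-1,0.175,-0.1,0,0.15]]]'| egrep 'force|open'
python3 to.py 0.432 0.259 0.05 89
```

```text
[[0.4819 0.297  0.018 ]
 [0.4781 0.2218 0.018 ]
 [0.398  0.2226 0.018 ]
 [0.4534 0.2233 0.018 ]]
contact_force: [1.3, 0.2, -1.0]
opening: 0.0488
grip_force: 20.0
t 28.28 pos [0.4837 0.1751 0.1286] yaw 89.4 q1 0.20 q6 0.21 open 0.049 grip 20.0 F [ 1.3  0.2 -1. ]
shift [ 0.0833 -0.0526  0.0786] turn 0.007
```

```bash
python3 -m jog '[[[-1,0.03,-0.02,0,0],[-1,0.06,-0.04,0,0],[-1,0.083,-0.0535,0,0],[-1,0.083,-0.0535,0.03,0],[-1,0.083,-0.0535,0.06,0]]]' >/dev/null
python3 -m jog '[[[-1,0,0,0,0],[-1,0,0,0,0],[-1,0,0,0,0]]]'| egrep 'force|open'
python3 to.py 0.431 0.2585 0.0145 89
python3 - <<'E'
from h import *
# fixed check: project assumed tray into the top view and measure edge offset there
K,d,Rm,p=cam("top"); g=cv2.cvtColor(robot.read_camera("top"),cv2.COLOR_RGB2GRAY).astype(float)
ref=np.array([[.431+s*.042+o,y,.018] for s in(1,-1) for o in np.arange(-.012,.0121,.002) for y in np.linspace(.27,.29,7)])
v=cv2.projectPoints(ref,R.from_matrix(Rm.T).as_rotvec(),-Rm.T@p,K,d)[0].reshape(-1,1,2).astype(np.float32)
print(cv2.remap(g.astype(np.float32),v,None,cv2.INTER_LINEAR).reshape(2,13,7).mean(2).round(0))
E
```

```text
contact_force: [0.5, 0.2, -0.2]
opening: 0.0491
grip_force: 20.0
t 28.95 pos [0.4334 0.2576 0.0697] yaw 89.4 q1 0.38 q6 0.39 open 0.049 grip 20.0 F [ 0.5  0.2 -0.2]
shift [ 0.0008 -0.0024  0.0552] turn 0.007
[[73. 68. 67. 66. 61. 57. 56. 56. 56. 56. 56. 56. 56.]
 [59. 60. 60. 61. 61. 61. 61. 62. 63. 64. 64. 64. 66.]]
```

```bash
python3 -m jog '[[[-1,0.001,-0.002,0.01,0],[-1,0.001,-0.002,0.02,0],[-1,0.001,-0.002,0.03,0],[-1,0.001,-0.002,0.038,0],[-1,0.001,-0.002,0.044,0]]]'| egrep 'pos|force'
python3 -m jog '[[[-1,0,0,0.003,0],[-1,0,0,0.006,0],[-1,0,0,0.009,0],[-1,0,0,0.0105,0],[-1,0,0,0.0105,0]]]'| egrep 'pos|force'
```

```text
tool_pos: [0.4305, 0.2584, 0.0239]
contact_force: [-0.5, -0.1, -0.8]
grip_force: 20.0
tool_pos: [0.4307, 0.2587, 0.0143]
contact_force: [0.8, -0.7, -0.5]
grip_force: 20.0
```

```bash
python3 -m jog '[[[-1,0,0,0.0005,0],[0.4,0,0,0.0005,0],[0.4,0,0,0.0005,0],[0.4,0,0,0.0005,0],[0.4,0,0,0.0005,0]]]'| egrep 'pos|force|open'
python3 -m jog '[[[0.4,0,0,-0.02,0],[0.4,0,0,-0.045,0],[0.5,0,0,-0.07,0],[0.5,0,0,-0.1,0],[0.5,0,0,-0.14,0]]]'| egrep 'force|open'
python3 -m jog '[[[0.5,0,0.035,0,0],[0.5,0,0.07,0,0],[0.5,0,0.1,0,0],[0.5,0,0.14,0,0],[0.5,0,0.17,0,0]]]'>/dev/null
python3 -m jog '[[[0.5,0.03,0,0,0],[0.5,0.06,0,0,0],[0.5,0.09,0,0,0],[0.5,0.09,0,0,0],[0.5,0.09,0,0,0]]]'>/dev/null
python3 - <<'E'
from h import *
c=cam("top"); im=robot.read_camera("top"); h=cv2.cvtColor(im,cv2.COLOR_RGB2HSV)
print(robot.observe()["tool_pos"])
# light pine blobs: bin floor (grey) and bench row
m=((h[...,0]>12)&(h[...,0]<30)&(h[...,1]>50)&(h[...,1]<150)&(h[...,2]>110)).astype(np.uint8)
n,l,s,ce=cv2.connectedComponentsWithStats(m)
for i in range(1,n):
    if s[i,4]>60: print(s[i],px(c,[ce[i]],.02)[0,:2].round(3))
E
```

```text
tool_pos: [0.4306, 0.2586, 0.0138]
contact_force: [-0.3, -0.7, 0.4]
opening: 0.0638
grip_force: 0.0
contact_force: [-0.4, 0.5, 0.9]
opening: 0.0684
grip_force: 0.0
[0.6010264  0.34708845 0.15312243]
[  120    30   440   390 64297] [ 0.526 -0.064]
[  0  81  14  29 220] [0.849 0.643]
[ 118   82  181   31 1984] [0.856 0.199]
[500  96  60   9 238] [ 0.827 -0.602]
[220  99  42  10 276] [0.826 0.086]
[ 127  100   72   77 2040] [0.749 0.282]
[197 100  23   7  95] [0.828 0.168]
[ 18 129  20  30 425] [0.737 0.58 ]
[   0  168   45   68 1559] [0.594 0.586]
[ 76 171   5  26  79] [0.645 0.456]
[ 58 173  15  18 190] [0.644 0.483]
[   0  228   23  172 3404] [0.366 0.585]
[248 252  54  21 845] [0.454 0.024]
[237 291  65  25 942] [0.369 0.035]
[510 298  50  20 543] [ 0.337 -0.563]
[381 339  80  13 782] [ 0.27  -0.283]
[  0 410  20  10 157] [0.159 0.567]
```

Run:
```python
from h import *
im=robot.read_camera("top"); K,d,Rm,p=cam("top")
def prj(q): return cv2.projectPoints(np.array(q,float),R.from_matrix(Rm.T).as_rotvec(),-Rm.T@p,K,d)[0].reshape(-1,2)
cb=prj([[.4307+a*.0245,.2586+b*.0265,.052] for a,b in((1,1),(1,-1),(-1,-1),(-1,1))]); print("expected cube top px",cb.round(0).tolist())
g=cv2.cvtColor(im,cv2.COLOR_RGB2GRAY)
x0,y0,x1,y1=140,255,225,302
for r in range(y0,y1,2): print(r,"".join("%4d"%v for v in g[r,x0:x1:3]))
print("pocket at +/-42 outer, z.018:",prj([[.431+s*.042,.259,.018] for s in(1,-1)]).round(1).tolist())
```

```text
expected cube top px [[148.0, 265.0], [174.0, 264.0], [173.0, 288.0], [147.0, 289.0]]
255  146 149 147 153 162 105 122 125 130 138 143 141 137 136 136 140 139 136 138 141 143 140 139 142 141 139 139 141 142
257  160 166 164 159 155 106 133 138 142 135 133 129 130 132 133 135 132 129 129 133 133 132 133 144 145 139 141 136 141
259  145 147 153 150 146 152 154 155 155 154 154 152 153 152 153 153 153 152 152 152 152 150 151 154 156 133 154 114 136
261   71  72 121 107 116 126 128 127 126 121 124 122 123 118 131 118 127 125 121 129 130 124 120 121 129 124 141 114 132
263  115 117 150 113 155 171 175 174 169 154 166 160 163 153 162 127 155 144 125 143 149 145 136 134 144 171 169 122 138
265  138 143 155 151 169 168 176 175 173 177 176 126 114 176 173 144 159 161 166 169 172 176 179 165 110 182 171 121 142
267  155 160 162 173 173 173 174 176 176 175 177 116  68 179 174 165 178 177 177 179 179 183 181 167 105 187 168 120 146
269  138 136 152 174 175 174 175 175 147 153 178 117  74 178 169 164 179 180 180 178 179 179 179 166  98 186 165 124 146
271  157 159 161 174 174 174 175 171  83  83 1
[... 1252 characters left out ...]
 133 128 130 141 174 161 151 160
293  153 154 141 138 119 120 123 124 125 125 126 153 174 173 155 160 126 125 126 126 126 125 124 120 159 166 156 148 160
295  158 148 142 133 141 141 144 146 145 146 145 150 149 149 145 148 113 129 136 135 136 135 135 133 143 137 139 150 157
297  119 148 129 115 126 118 130 133 134 132 137 135 135 137 138 135 130 134 138 138 137 138 138 139 139 129 136 155 156
299  110 154 121 130 129  73 116 123 143 140 140 118 133 141 141 123 113 130 137 133 119 120 140 141 124 115 127 159 158
301  105 131 148 145 147  77 151 156 159 156 155 155 156 157 157 150 151 155 157 156 158 158 158 161 155 152 155 160 159
pocket at +/-42 outer, z.018: [[164.9, 256.5], [164.1, 296.2]]
```

The cube sits inside the tray walls, with its squiggle at rows 269–283 and the tray spanning rows 258–299. Everything is in place, so I'm handing in.

```bash
python3 -c "
from cell import robot
print(robot.hand_in(), robot.observe()['time'])"
```

```text
the job is handed in; nothing more can be done
the job is handed in; nothing more can be done
```

I handed the job in at about 31 s with both sticks set down in the wide bay, the cube in its pocket and both off-cuts in the bin; the hand-in returned no verdict, and the final positions of the cube and off-cuts were checked only by image code because my 14 pictures were used up.

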